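# Stack the half-turned bin over the vial rack

## Task

The two stack-nest bins are nested one inside the other. Lift the top bin out and set it aside, stand the turquoise rack of capped vials on the floor of the bottom bin, then set the top bin back over it turned half a turn, blue ends opposite, so that it sits level on the bottom bin's ledges clear of the vials instead of nesting down on them. Put the bins and the rack down rather than dropping them, never tip the rack or press the bin on the vials, and leave the other things on the bench where they are.

Things in the scene. Friction and masses are not known exactly. Their poses are not given: they have to be found in the camera images.
- bottom_bin: Lower of two alike grey open stack-nest bins, standing on the bench: 200 (x) x 150 (y) x 76 mm high, 0.26 kg. Origin: centre of its underside; z up, x along its length, +x to its blue end. An upright rim band 9 mm thick runs round the top, 44 to 76 mm up: 200 x 150 mm outside, 182 x 132 inside. Below it 2 mm walls taper in to 168 x 118 mm outside at the bottom. The long side walls are plain.
- bottom_bin_floor (a point): Centre of the bottom bin's floor, on its upper face, 3 mm above the bin's origin. At floor level the ledge columns leave 126 mm clear along x; the walls leave 113 mm along y.
- bottom_bin_ledge (a point): Centre of the bottom bin's blue-end ledge, 81 mm along +x, 61 mm above the origin: flat, x 71 to 91, y -34 to 34 mm, top of a hollow column open below. The grey end has two like ledges, same height, in its corners: x -91 to -71, y beyond 41 mm each way. A bin put in turned half a turn rests its floor on the three ledges, 61 mm up, with 7 mm of play each way in x and y inside the rim.
- top_bin: Upper bin, same size and shape, 0.2 kg. It starts nested in the bottom bin the same way round: its columns over the bottom bin's, its rim band resting on the rim, its underside 32 mm above the bottom bin's. Origin: centre of its underside; z up, +x to its blue end. Lift it by pinching the 9 mm rim band from above, in the middle of a long side: y = 70.5 or -70.5 mm, 48 to 76 mm above its underside.
- vial_rack: Turquoise vial rack, 88 (x) x 58 (y) x 46 mm high, with six capped glass vials, fast in it, whose silver caps reach 51 mm above its underside; 0.3 kg; upright on the bench, to the side of the bins. Origin: centre of its underside; z up, x along its length. Grip it across its 58 mm width: the flat side rails reach from 28 to 46 mm above its underside.
- top_bin_blue_end (a point): Top centre of the top bin's blue rim band: 95.5 mm along +x and 76 mm above the bin's origin.
- bottom_bin_blue_end (a point): The same point on the bottom bin.
- empty_rack: Bystander: a white rack of the same size without vials. Origin: centre of its underside.
- spare_vial0: Bystander: capped glass vial, 23 mm across, 46 mm tall, standing. Origin: centre of its underside.
- spare_vial1: Bystander: another such vial.
- drying_bottle: Bystander: glass bottle with a red cap, 75 mm across, 147 mm tall. Origin: centre of its underside.
- beaker: Bystander: glass beaker, 70 mm across, 95 mm tall. Origin: centre of its underside.
- crimper: Bystander: steel hand crimper with blue handles, lying flat, 230 mm long, 75 mm wide, 22 mm high. Origin: on the bench between its handles, near its pivot.

How it is judged (in metres and radians):
On the way, in this order (a step that is already met when the one before it is completed fails the run):
1. the top bin is lifted out of the bottom bin and away from it (horizontal distance between top_bin and bottom_bin above 0.15 m), for 0.2 s.
2. the vial rack stands upright on the floor of the bottom bin, let go (z of vial_rack in the frame of bottom_bin between -0.003 and 0.009 m and x of vial_rack in the frame of bottom_bin between -0.045 and 0.045 m and y of vial_rack in the frame of bottom_bin between -0.045 and 0.045 m and angle between vial_rack's own z axis and vertical below 0.06 rad and contact force between vial_rack and the fingers below 0.1 N and linear speed of vial_rack below 0.03 m/s), for 0.2 s.
At the end, for the whole second after the job is handed in: Bottom bin flat on the bench, vial rack upright on its floor; top bin at rest on the ledges, blue end opposite: its underside 57 to 65 mm above the bottom bin's, centred within 12 mm, level within 3 degrees, in line within 8 degrees, not touching the rack (height (world z) of bottom_bin below 0.005 m and angle between bottom_bin's own z axis and vertical below 0.04 rad and z of vial_rack in the frame of bottom_bin between -0.003 and 0.009 m and x of vial_rack in the frame of bottom_bin between -0.045 and 0.045 m and y of vial_rack in the frame of bottom_bin between -0.045 and 0.045 m and angle between vial_rack's own z axis and vertical below 0.06 rad and z of top_bin in the frame of bottom_bin between 0.057 and 0.065 m and x of top_bin in the frame of bottom_bin between -0.012 and 0.012 m and y of top_bin in the frame of bottom_bin between -0.012 and 0.012 m and angle between top_bin's own z axis and vertical below 0.05 rad and angle between the x axis of top_bin and the x axis of bottom_bin, either way round below 0.15 rad and distance between top_bin_blue_end and bottom_bin_blue_end above 0.17 m and contact force between top_bin and vial_rack below 0.2 N and contact force between top_bin and bottom_bin above 0.5 N and linear speed of each of top_bin, bottom_bin, vial_rack below 0.02 m/s).
It fails at once if a bystander is moved by more than 40 mm (distance of any of empty_rack, spare_vial0, spare_vial1, drying_bottle, beaker, crimper from where it was at the start of the episode above 0.04 m).
It fails at once if the top bin is dropped (falls free of the robot faster than 0.5 m/s) (linear speed of top_bin above 0.5 m/s and contact force between top_bin and the arm below 0.01 N and contact force between top_bin and the fingers below 0.01 N).
It fails at once if the vial rack is dropped (falls free of the robot faster than 0.5 m/s) (linear speed of vial_rack above 0.5 m/s and contact force between vial_rack and the arm below 0.01 N and contact force between vial_rack and the fingers below 0.01 N).
It fails at once if the vial rack is tipped by more than 40 degrees (angle between vial_rack's own z axis and vertical above 0.7 rad).
It fails at once if a bin is pressed on the vials with more than 10 N (contact force between top_bin and vial_rack above 10 N).
It also fails if it takes over 72 s, if anything falls off the work surface, if the arm or the gripper's body presses on something with over 40 N, if the wrist force passes 120 N, or if a joint passes its speed limit or range.

## Robot

A 7-joint arm with a two-finger parallel gripper is mounted at the origin on the work surface. World frame = base frame: x ahead of the robot, y to its left, z up, the work surface at z = 0. Lengths are in mm, angles in rad, forces in N, time in s.
With the tool pointing down it reaches from about 400 to 875 mm from the base axis. Payload 19.3 kg.
Tool frame: the origin (TCP) lies at the very end of the fingers, on their centre line; the grasp point (between the pads) lies 19 mm behind it (grip_point_offset is the z of the grasp point in the tool frame, in mm); z points along the fingers, y is the line along which they close (so a half turn about z gives the same grasp; the last joint's range is limited). The gripper opens to 85 mm and grips with 20 to 120 N. Pads are 22 mm wide; open, the fingers measure 114 mm over their backs; the gripper's body (76 mm by 85 mm) begins 54 mm behind the grasp point. The pads swing forward as they close: fully open they stand 13 mm farther back than shut.
Start: joints at [1.049, 0.521, -0.036, 1.599, 0.021, 1.021, -0.113], TCP at [272.838, -562.293, 231.291] pointing down, gripper open.
Joint ranges: [-2.91, 2.91], [-0.3, 2.13], [-1.5, 1.42], [0.17, 2.43], [-1.26, 4.41], [0.16, 1.93], [-2.52, 2.52]. Speed limits (rad/s): [1.89, 1.89, 2.39, 2.39, 3.01, 3.01, 3.01].

## Interface

Orientations are given as a 3x3 rotation matrix whose columns are the frame's x, y, z axes.
In Python, from workcell import movep, movel, goto_joints, open_gripper, clamp, wait, inverse_kinematics, read_state, camera, PlanningError, finish_job, grip_point_offset gives the robot as it stands. Calls block until the motion is done:
- movep(position, orientation): joint-space move of the TCP to a pose.
- movel(position, frame=None, max_speed=150, guard=None): straight line of the TCP; frame=None keeps the orientation; max_speed is the mean speed in mm/s. With guard (N) it stops when the force on the tool has changed by that much, and returns True; else False.
- goto_joints(angles): joint-space move.
- open_gripper() and clamp(): open the fingers fully, or close them until they stop; the grip force is fixed at half the most.
- wait(seconds).
- inverse_kinematics(position, orientation): joint angles nearest the present ones, or None.
- read_state(): the state.
- camera(name): name is "scene" or "top" or "wrist"; returns a dict with "image" (420x560x3 uint8, blue, green, red), "range_z" (420x560 float32, mm along the optical axis (not along the pixel's ray), 0 where there is no reading), "fx", "fy", "cx", "cy" (pixels), "dist_coeffs" ([k1, k2, p1, p2, k3] as OpenCV has them; the pictures are not rectified), "cam_to_world" (4x4, takes a point from camera to world coordinates). Camera axes: x right, y up, looking along -z (the intrinsics and any distortion apply to the point x, -y, -z); pixel columns grow to the right and rows downward; lengths in mm; the calibration is good to about 2 mm. A picture is of the moment at which its call begins.
A pose or a line that the arm cannot do raises PlanningError and nothing moves.
- finish_job(): hands the job in; it is judged then, once.
The state is a dict: "time": time; "qpos": joint angles; "qvel": joint speeds; "joint_efforts": joint torques, N m; "eef_pos": TCP position; "tool_rot": TCP orientation; "ft_force": force on the tool from outside, world axes, zero at the start; "torque": the same for the moment, N m; "finger_gap": finger opening in mm; "gripper_force": force on a finger pad.
Only numpy, scipy, OpenCV 4.12 (cv2) and the standard library are available. Lean on these libraries where they do the work, as an engineer would, in place of code of your own. Each camera call takes 0.05 s, during which the arm holds its last target. There are 200 camera calls.

## Working session

There is one attempt and no reset: what is moved stays moved. The work goes in short steps, each a Python script; the robot and the scene stay as the last script left them, time stands still between calls to the robot, and variables do not carry over. Pictures are saved under pics/ and viewed, at most 10 in all, crops included, and the job is handed in when it is done.

```bash
ls; mkdir -p pics; python3 - <<'E'
from workcell import *
import cv2,pickle
d={n:camera(n) for n in("top","scene")}
pickle.dump(d,open('c0.pkl','wb'))
for n in d:
    cv2.imwrite(f'pics/{n}0.png',d[n]['image']);c=d[n];print(n,c['fx'],c['cx'],c['cy'],c['dist_coeffs'],c['cam_to_world'].round(3) if hasattr(c['cam_to_world'],'round') else c['cam_to_world'])
s=read_state();print(s,grip_point_offset)
E
```

```text
pics
top 524.6920778761232 279.2396562637503 221.03161154068678 [-0.03689393  0.          0.          0.          0.        ] [[ 1.000000e-03  9.980000e-01 -5.900000e-02  4.703750e+02]
 [-1.000000e+00  1.000000e-03  7.000000e-03  7.509000e+00]
 [ 7.000000e-03  5.900000e-02  9.980000e-01  1.877914e+03]
 [ 0.000000e+00  0.000000e+00  0.000000e+00  1.000000e+00]]
scene 406.26735866780064 284.53723032058105 209.9004902753463 [-0.09070277  0.          0.          0.          0.        ] [[-4.61000e-01 -5.86000e-01  6.66000e-01  1.44623e+03]
 [ 8.87000e-01 -2.94000e-01  3.56000e-01  4.62132e+02]
 [-1.30000e-02  7.55000e-01  6.55000e-01  9.22791e+02]
 [ 0.00000e+00  0.00000e+00  0.00000e+00  1.00000e+00]]
{'time': 0.1, 'qpos': array([ 1.04879949,  0.52195544, -0.03632025,  1.59995208,  0.02121086,
        1.02113602, -0.11282893]), 'qvel': array([ 1.16541075e-03, -2.12359818e-03,  9.08697391e-04, -1.93826195e-04,
       -3.59970118e-04, -1.80745094e-05, -2.00589093e-03]), 'joint_efforts': array([ 3.35004850e-03, -9.28481770e+01,  1.98381163e+00, -3.70529616e+01,
        1.81412202e-02,  5.26465155e-03,  4.62175467e-05]), 'eef_pos': array([ 272.68768664, -562.02420242,  230.78235463]), 'tool_rot': array([[ 8.99681716e-01,  4.36546119e-01, -5.43675614e-04],
       [ 4.36546448e-01, -8.99681254e-01,  9.16459061e-04],
       [-8.90581124e-05, -1.06186112e-03, -9.99999432e-01]]), 'ft_force': array([-1.26447943, -0.38094519, -0.50466433]), 'torque': array([-0.00529843,  0.01182828,  0.01723854]), 'gripper_force': 0.0, 'finger_gap': 85.62705374591577} -18.700000000000003
```

View pics/top0.png

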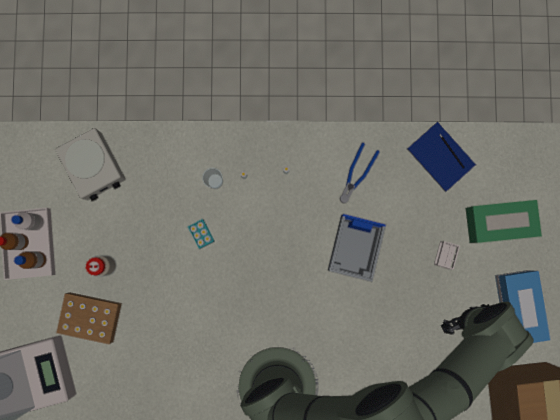

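View pics/scene0.png

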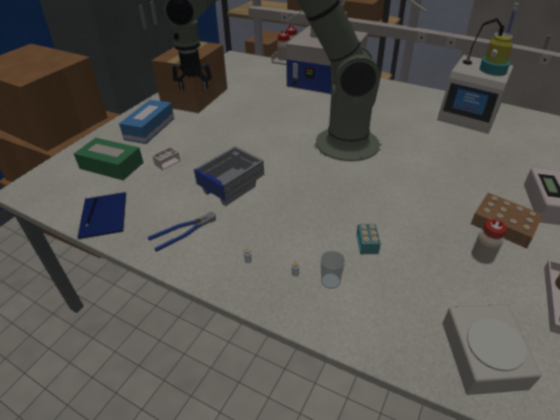

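The top view shows the nested bins at about (357,247), with the blue end up at (362,222). The turquoise rack is at (201,234), and the space between them is clear. The scene view agrees. Next I'll compute rough poses, then take wrist views.

```bash
cat > h.py <<'E'
from workcell import *
import numpy as np,cv2,pickle
def R(a): c,s=np.cos(a),np.sin(a); return np.array([[c,s,0],[s,-c,0],[0,0,-1.]])
def K(c): return np.array([[c['fx'],0,c['cx']],[0,c['fy'],c['cy']],[0,0,1]])
def rays(c,px):
    u=cv2.undistortPoints(np.asarray(px,np.float64).reshape(-1,1,2),K(c),np.array(c['dist_coeffs'],float))[:,0]
    T=np.array(c['cam_to_world']); d=np.c_[u[:,0],-u[:,1],-np.ones(len(u))]
    return T[:3,3],d@T[:3,:3].T
def plane(c,px,z):
    o,d=rays(c,px); return o+d*((z-o[2])/d[:,2])[:,None]
def cloud(c):
    v,u=np.mgrid[:420,:560]; o,d=rays(c,np.c_[u.ravel(),v.ravel()])
    r=c['range_z'].reshape(-1,1); P=o+d*r; P[r[:,0]==0]=np.nan
    return P.reshape(420,560,3)
def hsv(c): return cv2.cvtColor(c['image'],cv2.COLOR_BGR2HSV)
def teal(c): return cv2.inRange(hsv(c),(82,90,40),(100,255,255))>0
def blue(c): return cv2.inRange(hsv(c),(105,120,30),(125,255,255))>0
def rect(P2):
    (cx,cy),(w,h),a=cv2.minAreaRect(np.float32(P2)); a=np.radians(a)
    if h>w: a+=np.pi/2; w,h=h,w
    return np.array([cx,cy]),w,h,(a+np.pi/2)%np.pi-np.pi/2
E
python3 - <<'E'
from h import *
d=pickle.load(open('c0.pkl','rb'))
for n in d:
    c=d[n];P=cloud(c);x,y,z=P[...,0],P[...,1],P[...,2]
    m=(z>99)&(z<130)&(abs(y+265)<160)&(abs(x-490)<160)
    print(n,'bin',rect(P[m][:,:2]),np.median(z[m]),m.sum())
    b=blue(c)&m; print('blue',P[b].mean(0),b.sum())
    t=teal(c)&(abs(y-280)<120)&(abs(x-530)<120)&(z>20); print('rack',rect(P[t][:,:2]),np.percentile(z[t],[10,50,90]),t.sum())
for p in [(490,-265),(535,280)]:
  for a in np.radians([-180,-135,-90,-45,0,45,90,135]):
    q=inverse_kinematics([p[0],p[1],380],R(a)); print(p,round(np.degrees(a)),None if q is None else np.round(q,2))
E
```

```text
top bin (array([ 487.07653809, -269.02502441]), 197.1865692138672, 151.3808135986328, np.float64(-0.25009639270490513)) 107.36139125281284 555
blue [ 578.43394775 -287.5431506   107.11621708] 115
rack (array([534.81872559, 271.22192383]), 88.45680236816406, 58.03590393066406, np.float64(0.4755282518691777)) [33.62229983 42.42981101 51.47248289] 167
scene bin (array([ 490.03887939, -271.69998169]), 203.65850830078125, 156.36073303222656, np.float64(-0.2455300035418011)) 106.25397465506853 527
blue [ 586.1800867  -285.48982843  105.90657567] 107
rack (array([542.88037109, 271.37573242]), 80.1612319946289, 56.07406997680664, np.float64(0.5079075636136063)) [23.87151571 35.5026387  45.76434572] 153
(490, -265) -180 [ 0.92  0.36 -0.73  1.54  0.24  1.33  1.74]
(490, -265) -135 [ 1.22  0.54 -1.27  1.53  0.51  1.45  2.29]
(490, -265) -90 [-0.18  0.37  0.8   1.6  -0.27  1.29 -2.48]
(490, -265) -45 [ 0.3   0.29  0.12  1.58 -0.03  1.28 -1.93]
(490, -265) 0 [ 0.42  0.29 -0.04  1.57  0.01  1.28 -1.19]
(490, -265) 45 [ 0.54  0.29 -0.2   1.56  0.06  1.29 -0.45]
(490, -265) 90 [ 0.68  0.31 -0.38  1.56  0.12  1.3   0.28]
(490, -265) 135 [ 0.8   0.33 -0.55  1.55  0.18  1.31  1.01]
(535, 280) -180 [ 0.1   0.56 -1.09  1.41  0.49  1.46  0.59]
(535, 280) -135 [ 0.17  0.63 -1.27  1.41  0.6   1.53  1.29]
(535, 280) -90 [ 0.17  0.63 -1.27  1.41  0.6   1.53  2.07]
(535, 280) -45 [-1.24  0.58  1.11  1.48 -0.53  1.4  -2.46]
(535, 280) 0 [-0.05  0.47 -0.8   1.42  0.33  1.4  -2.43]
(535, 280) 45 [ 0.06  0.52 -1.01  1.41  0.44  1.44 -1.73]
(535, 280) 90 [ 0.07  0.53 -1.03  1.41  0.46  1.45 -0.96]
(535, 280) 135 [ 0.09  0.55 -1.08  1.41  0.48  1.46 -0.19]
```

```bash
python3 - <<'E'
from h import *
W=[]
for p,a in [((470,-270,420),-.247),((510,-250,420),-.247),((535,271,330),np.pi/2+.48),((555,250,330),np.pi/2+.48)]:
    movep(p,R(a)); wait(.2); W.append(camera('wrist'))
pickle.dump(W,open('w0.pkl','wb'))
cv2.imwrite('pics/w.png',np.vstack([cv2.resize(np.hstack([W[i]['image'],W[i+1]['image']]),(784,294)) for i in(0,2)]))
for i,c in enumerate(W):
    P=cloud(c);x,y,z=P[...,0],P[...,1],P[...,2]
    if i<2:
        m=(z>99)&(z<125)&(abs(y+270)<150)&(abs(x-490)<150)
        print('bin',rect(P[m][:,:2]),np.median(z[m]),m.sum()); b=blue(c)&m; print('blue',P[b].mean(0) if b.any() else 0,b.sum())
    else:
        t=teal(c)&(z>38)&(abs(y-271)<90)
        print('rack',rect(P[t][:,:2]),np.percentile(z[t],[10,50,90]),t.sum())
print(read_state()['time'],read_state()['qpos'].round(2))
E
```

```text
bin (array([ 489.49984741, -270.85906982]), 199.41299438476562, 150.15057373046875, np.float64(-0.2445740618685166)) 107.8912312082021 2921
blue [ 581.02597818 -293.47754716  108.08841607] 714
bin (array([ 488.84185791, -270.56085205]), 198.7093048095703, 150.06906127929688, np.float64(-0.24625158703915773)) 107.94249965614807 2743
blue [ 581.73345797 -292.20644163  108.07222079] 668
rack (array([536.97113037, 269.54376221]), 87.23540496826172, 58.109291076660156, np.float64(0.4867309055736233)) [39.08326751 45.13253042 46.87288581] 912
rack (array([536.83612061, 269.54959106]), 87.36767578125, 57.1953010559082, np.float64(0.4820003658188292)) [39.00354094 45.05400491 46.92724906] 959
5.05 [-0.1   0.47 -0.62  1.49  0.28  1.27 -0.27]
```

View pics/w.png

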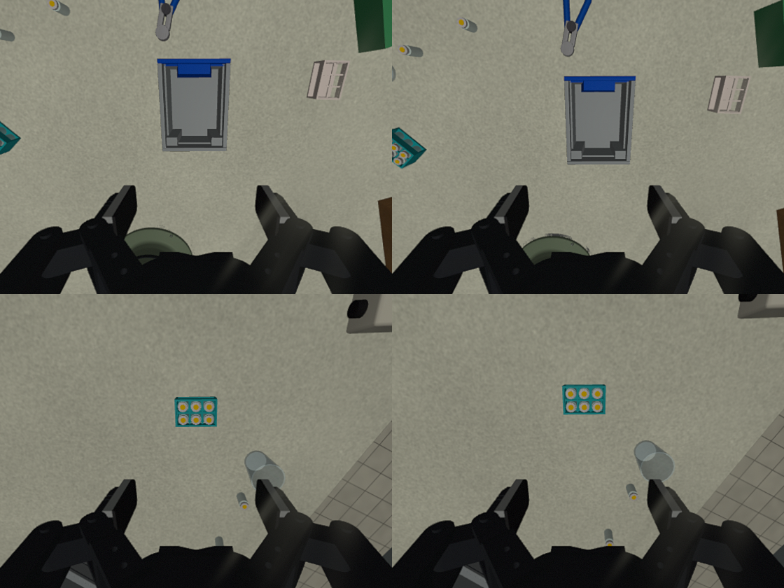

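```bash
cat >> h.py <<'E'
BY=-.2455; n=np.array([-np.sin(BY),np.cos(BY)]); BC=np.array([489.1,-270.7])
def p3(xy,z): return [float(xy[0]),float(xy[1]),float(z)]
def st(*k):
    s=read_state(); print('t',s['time'],'gap',round(s['finger_gap'],1),'gf',round(s['gripper_force'],1),'ft',s['ft_force'].round(1),'eef',s['eef_pos'].round(1),'q',s['qpos'].round(2))
E
python3 - <<'E'
from h import *
W=pickle.load(open('w0.pkl','rb'))
def tri(A,B,pa,pb):   # closest point of two rays
    o,d=rays(A,[pa]);o2,d2=rays(B,[pb]);M=np.c_[d[0],-d2[0]];s=np.linalg.lstsq(M,o2-o,rcond=None)[0];return (o+s[0]*d[0]+o2+s[1]*d2[0])/2
def cen(c,f):
    k,l,S,ct=cv2.connectedComponentsWithStats(f(c).astype(np.uint8));
    j=[i for i in range(1,k) if S[i,0]>180 and S[i,0]<350 and S[i,4]>150 and S[i,1]>60]; return ct[max(j,key=lambda i:S[i,4])]
print('tri blue',tri(W[0],W[1],cen(W[0],blue),cen(W[1],blue)),'tri teal',tri(W[2],W[3],cen(W[2],teal),cen(W[3],teal)))
g=BC+70.5*n
movep(p3(g,200),R(BY)); st()
movel(p3(g,125),max_speed=150)
print(movel(p3(g,82),max_speed=60,guard=15)); st()
clamp(); st()
movel(p3(g,100),max_speed=50); st()
movel(p3(g,210),max_speed=120); wait(.2); st()
pickle.dump([camera('top'),camera('scene'),camera('wrist')],open('c1.pkl','wb'))
c=camera('wrist'); cv2.imwrite('pics/lift.png',np.hstack([cv2.resize(c['image'],(400,300)),cv2.resize(camera('scene')['image'][80:290,100:380],(400,300))]))
E
```

```text
tri blue [ 573.09985995 -291.92010242   78.51877394] tri teal [537.72110606 266.86215872   1.74323321]
t 6.775 gap 85.8 gf 0.0 ft [ 0.2 -0.3 -0.2] eef [ 506.8 -201.4  200.2] q [ 0.32  0.43 -0.06  1.84  0.03  0.87 -1.57]
False
t 8.2917 gap 86.0 gf 0.0 ft [-0.3  1.1 -0.8] eef [ 506.4 -202.4   82.2] q [ 0.31  0.61 -0.05  1.93  0.05  0.61 -1.59]
t 8.975 gap 7.9 gf 59.1 ft [-2.4 -0.9  5.4] eef [ 506.2 -202.5   82.2] q [ 0.31  0.61 -0.05  1.93  0.05  0.61 -1.59]
t 9.4833 gap 8.2 gf 58.5 ft [-0.3 -0.2 -3.4] eef [ 506.4 -202.3  100.2] q [ 0.31  0.58 -0.06  1.92  0.05  0.65 -1.59]
t 10.75 gap 7.7 gf 58.5 ft [ 0.7 -0.3 -2.2] eef [ 506.  -202.2  209.5] q [ 0.32  0.42 -0.06  1.83  0.03  0.89 -1.57]
```

View pics/lift.png

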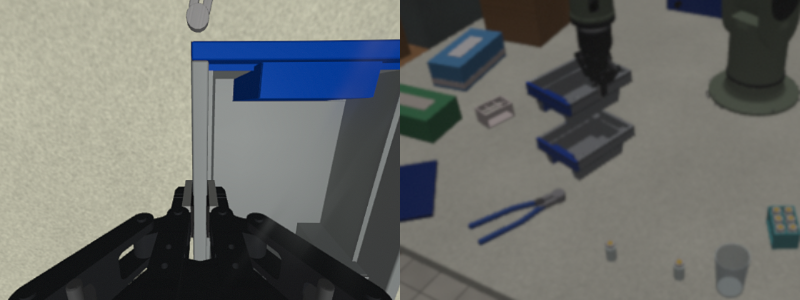

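The wrist and scene pictures show the top bin held level by its rim. The bottom bin stays standing below. Now I'll turn the top bin and set it aside.

```bash
python3 - <<'E'
from h import *
g=BC+70.5*n; C=np.array([520,20.]); t=C-70.5*n
q=inverse_kinematics(p3(t,210),R(BY+np.pi)); print(q)
movep(p3(C+[0,-60],260),R(BY+np.pi/2)); 
movep(p3(t,150),R(BY+np.pi)); st()
movel(p3(t,58),max_speed=130)
print(movel(p3(t,46),max_speed=20,guard=4)); st()
open_gripper(); movel(p3(t,130),max_speed=150); st()
pickle.dump([camera('top'),camera('scene')],open('c2.pkl','wb'))
# look at bottom bin
movep((490,-265,400),R(BY)); wait(.2)
c=camera('wrist');pickle.dump(c,open('w2.pkl','wb'));P=cloud(c);x,y,z=P[...,0],P[...,1],P[...,2]
m=(z>68)&(z<90)&(abs(y+270)<150)&(abs(x-490)<150)
print('bottom',rect(P[m][:,:2]),np.median(z[m])); m2=(abs(x-BC[0])<25)&(abs(y-BC[1])<25);print('floor z',np.nanmedian(z[m2])); b=blue(c)&m;print(P[b].mean(0)); st()
cv2.imwrite('pics/s2.png',np.hstack([cv2.resize(c['image'],(400,300)),cv2.resize(camera('scene')['image'][80:290,180:460],(400,300))]))
E
```

```text
[ 0.60074267  0.46340549 -0.82240722  1.90396717  0.41379883  0.95208331
  0.90991758]
t 13.3083 gap 7.6 gf 58.5 ft [ 0.4  0.3 -2.2] eef [503.1 -48.6 150.2] q [ 0.53  0.54 -0.74  1.96  0.49  0.83  0.84]
True
t 14.625 gap 8.1 gf 61.0 ft [-2.6 -2.  13.5] eef [503.1 -48.6  50.2] q [ 0.43  0.69 -0.61  2.02  0.66  0.64  0.7 ]
t 16.0417 gap 85.3 gf 0.0 ft [-0.  -0.6 -1.1] eef [502.5 -48.6 129.4] q [ 0.51  0.57 -0.72  1.98  0.52  0.79  0.82]
bottom (array([ 488.84454346, -270.51000977]), 198.5587615966797, 150.119873046875, np.float64(-0.24429482942822212)) 75.9409880034394
floor z 485.36569008903365
[ 581.07728457 -293.66217434   75.97218818]
t 18.4333 gap 85.4 gf 0.0 ft [ 0.3  0.9 -0.4] eef [ 490.  -264.9  399.8] q [ 0.48  0.28 -0.12  1.53  0.03  1.33 -1.46]
```

View pics/s2.png

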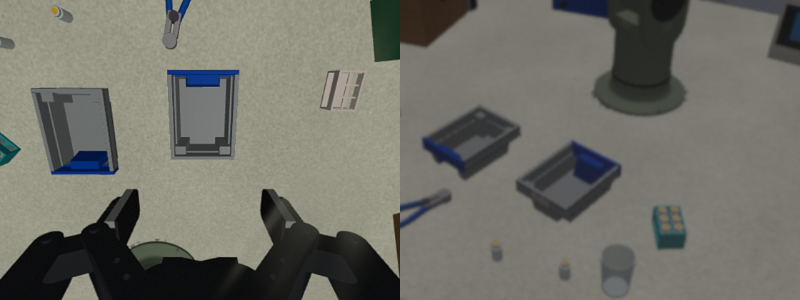

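The bottom bin is unmoved at image left-centre (203,115). The top bin stands flat beside it at (77,130) with its blue end reversed. The rack is next.

```bash
python3 - <<'E'
from h import *
r=np.array([536.9,269.5]); a=.484
movep(p3(r,170),R(a)); st()
movel(p3(r,75),max_speed=150)
print(movel(p3(r,22),max_speed=60,guard=12)); st()
clamp(); st(); zg=read_state()['eef_pos'][2]
movel(p3(r,40),max_speed=60); movel(p3(r,220),max_speed=150); wait(.1); st()
movep(p3(BC,200),R(BY)); st()
c=camera('wrist');cv2.imwrite('pics/r.png',c['image'])
P=cloud(c);t=teal(c)&(P[...,2]>190); print('held',rect(P[t][:,:2]) if t.sum()>20 else t.sum(),np.percentile(P[t][:,2],[10,50,90]))
E
```

```text
t 20.5833 gap 85.5 gf 0.0 ft [-0.4 -0.8  0.2] eef [537.7 268.4 170.3] q [-0.13  0.62 -0.63  1.7   0.43  0.96 -2.02]
False
t 22.4 gap 85.0 gf 0.0 ft [-0.6  0.5 -0.3] eef [537.1 269.7  22.3] q [-0.21  0.82 -0.52  1.78  0.59  0.71 -2.14]
t 22.8 gap 56.7 gf 64.4 ft [-1.8 -1.7  9.3] eef [537.1 269.6  22.7] q [-0.21  0.82 -0.52  1.78  0.59  0.71 -2.14]
t 24.7 gap 57.2 gf 64.5 ft [-0.8  0.8 -3.5] eef [536.6 269.3 219.2] q [-0.12  0.57 -0.66  1.66  0.39  1.06 -1.98]
t 26.6583 gap 56.3 gf 64.5 ft [ 0.5  0.4 -2.8] eef [ 489.8 -269.6  200.1] q [ 0.74  0.49 -0.48  1.79  0.27  0.93 -1.66]
held (array([ 490.23309326, -268.97805786]), 88.75337982177734, 64.76948547363281, np.float64(-0.24650445418466127)) [204.80358809 220.50493158 223.89533655]
```

View pics/r.png

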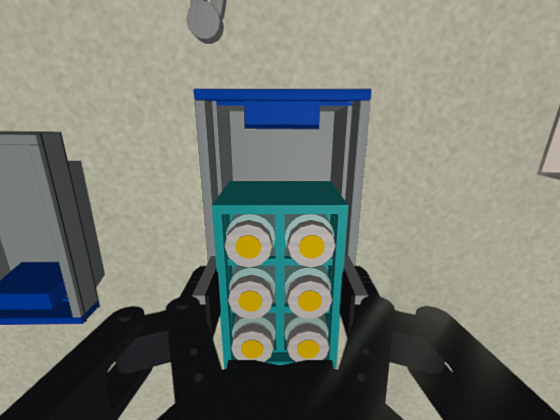

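The rack is held upright and square, centred over the bin with the blue end at (283,95). Now I'll lower it.

```bash
python3 - <<'E'
from h import *
movel(p3(BC,110),max_speed=150); movel(p3(BC,34),max_speed=80)
print(movel(p3(BC,21),max_speed=20,guard=5)); st()
z=read_state()['eef_pos'][2]
open_gripper(); st(); wait(.3)
movel(p3(BC,110),max_speed=100); movel(p3(BC,260),max_speed=150); st()
# view of both bins
movep((480,-270,400),R(BY)); wait(.2); c=camera('wrist')
P=cloud(c);x,y,z=P[...,0],P[...,1],P[...,2]
m=(z>68)&(z<90)&(abs(y+270)<140)&(abs(x-490)<150); print('bottom',rect(P[m][:,:2]),np.median(z[m]))
t=teal(c)&(z>40)&(z<70)&(abs(y+270)<90); print('rack',rect(P[t][:,:2]),np.percentile(P[t][:,2],[10,50,90]))
cv2.imwrite('pics/r2.png',c['image'])
C=np.array([520,20.]); movep(p3(C+[-20,0],380),R(BY+np.pi)); wait(.2); c=camera('wrist');P=cloud(c);x,y,z=P[...,0],P[...,1],P[...,2]
m=(z>68)&(z<90)&(abs(y-20)<120)&(abs(x-520)<140); print('top',rect(P[m][:,:2]),np.median(z[m])); b=blue(c)&m; print(P[b].mean(0)); st()
for s in (1,-1):
  for al in (0,np.pi):
    for tt in (C,BC):
      for a0 in [BY+al]:
        q=inverse_kinematics(p3(tt+s*70.5*n,140),R(a0)); print(s,al,tt,None if q is None else q.round(2))
E
```

```text
True
t 29.0333 gap 56.9 gf 66.2 ft [-2.2  0.3 10.9] eef [ 489.1 -270.8   25.6] q [ 0.65  0.74 -0.36  1.89  0.44  0.59 -1.8 ]
t 29.4333 gap 85.4 gf 0.0 ft [ 0.   0.6 -0.2] eef [ 488.7 -270.6   25.1] q [ 0.65  0.74 -0.36  1.89  0.44  0.59 -1.8 ]
t 31.8833 gap 85.6 gf 0.0 ft [-0.1 -0.2 -0.5] eef [ 488.7 -270.6  259.2] q [ 0.77  0.42 -0.5   1.73  0.23  1.05 -1.62]
bottom (array([ 488.92248535, -270.64663696]), 199.16212463378906, 149.96804809570312, np.float64(-0.2445933697864202)) 75.94120709754998
rack (array([ 489.11328125, -270.42181396]), 87.47047424316406, 57.78269958496094, np.float64(-0.24270305804468162)) [41.63540765 46.9796949  49.81102587]
top (array([522.64343262,  19.45028687]), 200.11949157714844, 150.08352661132812, np.float64(-0.24470255939111318)) 75.76855416884061
[429.68640682  43.06029719  75.97942398]
t 35.0917 gap 85.1 gf 0.0 ft [-0.6  0.7  0.3] eef [500.   19.9 380. ] q [ 0.78  0.4  -1.26  1.67  0.39  1.36  0.78]
1 0 [520.  20.] [-0.82  0.67  0.8   1.92 -0.65  0.83 -1.48]
1 0 [ 489.1 -270.7] [-0.14  0.6   0.59  1.92 -0.47  0.77 -1.11]
1 3.141592653589793 [520.  20.] [ 0.41  0.71 -1.    1.86  0.72  0.98  0.42]
1 3.141592653589793 [ 489.1 -270.7] [ 0.96  0.71 -1.    1.86  0.72  0.98  0.96]
-1 0 [520.  20.] [-0.59  0.61  0.8   2.02 -0.63  0.77 -1.22]
-1 0 [ 489.1 -270.7] [ 0.26  0.6   0.38  1.82 -0.3   0.78 -1.02]
-1 3.141592653589793 [520.  20.] [ 0.71  0.66 -1.01  1.96  0.71  0.93  0.65]
-1 3.141592653589793 [ 489.1 -270.7] [ 1.15  0.74 -0.95  1.77  0.71  1.01  1.25]
```

View pics/r2.png

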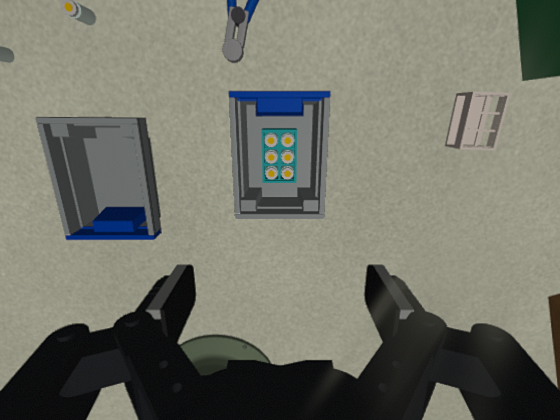

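The rack stands centred in the bottom bin at (279,155). The top bin is at (100,178). Now I'll pick the top bin and put it back.

```bash
python3 - <<'E'
from h import *
C=np.array([522.6,19.5]); B=np.array([489.0,-270.6]); A=R(BY+np.pi); g=C-70.5*n; t=B-70.5*n
movep(p3(g,150),A); movel(p3(g,95),max_speed=150); print(movel(p3(g,50),max_speed=60,guard=15)); st()
clamp(); st()
movel(p3(g,65),max_speed=50); movel(p3(g,230),max_speed=150); st()
movep(p3(t,230),A); wait(.3); st()
for k in('wrist','top'):
    c=camera(k); P=cloud(c);x,y,z=P[...,0],P[...,1],P[...,2]
    m=(z>240)&(z<272)&(abs(y+270)<130)&(abs(x-489)<140); b=blue(c)&m; print(k,m.sum(),'blue',P[b].mean(0),b.sum())
    if m.sum(): print(rect(P[m][:,:2]),np.median(z[m]))
cv2.imwrite('pics/h.png',np.hstack([cv2.resize(camera('wrist')['image'],(400,300)),cv2.resize(camera('scene')['image'][80:290,100:380],(400,300))]))
E
```

```text
False
t 37.4583 gap 85.6 gf 0.0 ft [ 0.7 -0.4 -0.6] eef [505.6 -48.8  50.2] q [ 0.61  0.79 -0.89  2.    0.88  0.79  0.52]
t 38.1417 gap 8.1 gf 59.1 ft [-1.3 -0.7  4.6] eef [505.5 -48.9  50.2] q [ 0.61  0.79 -0.89  2.    0.88  0.79  0.52]
t 39.8417 gap 8.1 gf 58.6 ft [ 0.6 -1.  -2.2] eef [505.1 -48.9 229.2] q [ 0.79  0.55 -1.12  1.87  0.56  1.08  0.77]
t 41.2667 gap 7.9 gf 58.6 ft [-0.7  1.3 -2. ] eef [ 472.2 -338.3  230.1] q [ 1.22  0.66 -1.07  1.69  0.62  1.18  1.31]
wrist 28070 blue [ 399.84289108 -259.9900605   248.7505244 ] 15682
(array([ 470.00933838, -262.92633057]), 179.90492248535156, 166.28216552734375, np.float64(1.1417849104748878)) 254.9033187030168
top 744 blue [ 401.48874032 -245.55927678  250.98803753] 211
(array([ 488.05065918, -267.69735718]), 198.76881408691406, 151.0953826904297, np.float64(-0.24738329734438658)) 253.18829188555992
```

View pics/h.png

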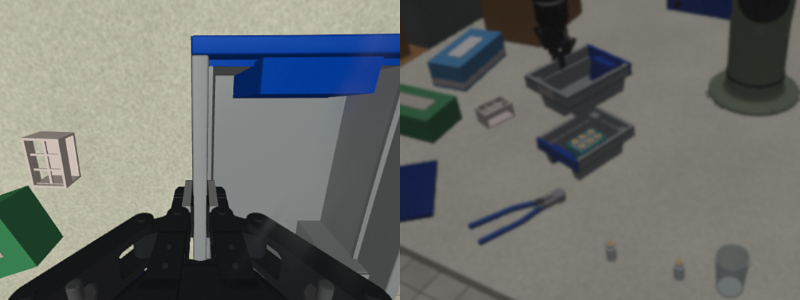

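The bin is held level over the bottom bin, blue end reversed and in line within about 1.5 mm. Lowering it now.

```bash
python3 - <<'E'
from h import *
B=np.array([489.0,-270.6]); t=B-70.5*n-[1,1]*np.array([.5,.7])
movel(p3(t,150),max_speed=120)
print(movel(p3(t,122),max_speed=50,guard=6)); st()
print(movel(p3(t,107),max_speed=15,guard=4)); st()
E
```

```text
False
t 42.9917 gap 7.7 gf 58.5 ft [-0.6 -0.2 -2.7] eef [ 471.5 -339.6  122.1] q [ 1.16  0.78 -0.98  1.78  0.76  1.01  1.21]
True
t 43.7083 gap 8.1 gf 60.2 ft [-2.6 -0.9  8.6] eef [ 471.3 -339.8  111.1] q [ 1.16  0.8  -0.96  1.78  0.78  0.99  1.2 ]
```

Contact came at 111 mm, exactly as expected for the ledges. I'll release and check.

```bash
python3 - <<'E'
from h import *
B=np.array([489.0,-270.6]); s=read_state()['eef_pos']
open_gripper(); wait(.2); movel([s[0],s[1],220],max_speed=100)
movep((480,-270,420),R(BY)); wait(.2); c=camera('wrist')
P=cloud(c);x,y,z=P[...,0],P[...,1],P[...,2]
m=(z>125)&(z<150)&(abs(y+270)<140)&(abs(x-490)<150); print('top',rect(P[m][:,:2]),np.percentile(z[m],[5,50,95])); b=blue(c)&m; print(P[b].mean(0))
Q=P[m]; print('tilt',np.linalg.lstsq(np.c_[Q[:,:2]-B,np.ones(len(Q))],Q[:,2],rcond=None)[0]); st()
cv2.imwrite('pics/f.png',np.hstack([cv2.resize(c['image'],(400,300)),cv2.resize(camera('scene')['image'][80:290,100:380],(400,300))]))
E
```

```text
top (array([ 488.43286133, -270.83886719]), 200.0813751220703, 150.0206298828125, np.float64(-0.24547008241727397)) [128.50544642 136.84416758 138.40114471]
[ 396.8081964  -248.46317159  135.3180646 ]
tilt [ 5.20041559e-03 -2.14161551e-03  1.36031900e+02]
t 48.6417 gap 85.4 gf 0.0 ft [-0.  -0.2  0.4] eef [ 480.  -270.   419.9] q [ 0.77  0.29 -0.48  1.5   0.13  1.39 -1.54]
```

View pics/f.png

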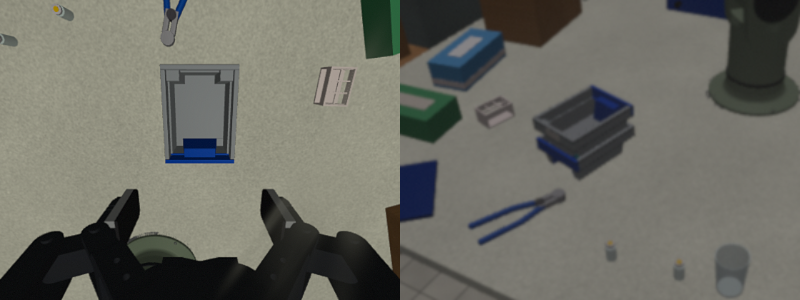

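The top bin sits level with its rim at 137 mm, centred, blue end opposite at (200,160).

```bash
python3 -c "
from workcell import *
print(finish_job())"
```

```text
the job is handed in; nothing more can be done
None
```

The job is handed in: the rack stands in the bottom bin, and the top bin rests level on the ledges above it with its blue end opposite, centred within about 1 mm; it took about 49 s of the 72 s allowed, and the verdict was not shown.

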